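# Find the charged grinding jar and show it to the code reader

### The arm

A 7-joint arm with a two-finger parallel gripper is mounted at the origin on a cart in front of the work surface, level with it; the furniture and walls round the work are solid. World frame = base frame: x ahead of the robot, y to its left, z up, the work surface at z = 0. Lengths are in m, angles in rad, forces in N, time in s.
With the tool pointing down it reaches from about 0.425 to 0.925 m from the base axis. Payload 6.8 kg.
Tool frame: the origin (TCP) lies between the finger pads, 19 mm behind the fingertips; this is the grasp point; z points along the fingers, y is the line along which they close (so a half turn about z gives the same grasp; the last joint's range is limited). The gripper opens to 85 mm and grips with 20 to 120 N. Pads are 22 mm wide; open, the fingers measure 114 mm over their backs; the gripper's body (76 mm by 85 mm) begins 54 mm behind the grasp point. The pads swing forward as they close: fully open they stand 13 mm farther back than shut.
Start: joints at [-1.275, 0.477, 0.022, 1.555, -0.011, 1.109, -0.083], TCP at [0.265, 0.621, 0.25] pointing down, gripper open.
Joint ranges: [-2.96, 2.96], [-0.34, 2.1], [-1.41, 1.46], [0.24, 2.44], [-1.37, 4.51], [0.17, 1.92], [-2.96, 2.96]. Speed limits (rad/s): [2.39, 2.39, 3.14, 3.14, 3.14, 3.14, 3.14].

### API

Orientations are given as a unit quaternion [w, x, y, z].
In Python, from bench import robot, imaging, get_state gives the robot as it stands (robot), with the cameras (imaging) and the readings as plain functions.
- The arm moves only by the tool steer_hand, called as a command line: name --argument value ..., lists and objects as JSON in quotes. Schema: {"type":"object","properties":{"segments":{"type":"object","properties":{"offsets":{"type":"array","items":{"type":"array","items":{"type":"number"},"minItems":5,"maxItems":5},"minItems":1,"maxItems":8}},"additionalProperties":false,"required":["offsets"]},"grip_n":{"type":"number"},"only":{"type":"string"},"quiet":{"type":"boolean"},"lines":{"type":"string"}},"required":["segments"],"additionalProperties":false}. segments is an object whose key "offsets" holds a list of rows, 1 to 8 of them, each of 5 numbers: dx, dy, dz in m, then a turn about the tool's z in rad, then the finger opening in m; each row is the pose to reach, as a shift and turn from the pose commanded when the call began, along the tool's axes at that moment; what a row does not reach only later rows make up. A row lasts 1/8 s, in which the tool goes at most 0.0625 m and 0.188 rad, less where a joint would pass 70% of its speed; a pose out of reach is approached as far as the arm can. The fingers move at their own pace and stop on an object; grip_n is the grip in N (left out, the last holds). Time passes only in rows, so rows that do not move let the fingers close. The tool returns the time, the measured TCP pose, the force, the opening and the grip force at its end. only (a regular expression) keeps the lines of the reply that match it, lines (a string "A,B") keeps lines A to B, and quiet returns only ok. Input that does not fit is refused with a message, and nothing moves.
- get_state(): the state, without advancing time (a new reading comes with each control period).
- imaging.capture(name): name is "scene" or "top" or "wrist"; returns (picture, depth): 400x640x3 uint8, red, green, blue; 400x640 float32, m along the optical axis (not along the pixel's ray), 0 where there is no reading.
- imaging.camera_info(name): a dict with "camera_matrix" (3x3 intrinsics, pixels), "k1" (the pictures are not rectified: a ray, as slopes to the right and down, at radius r is drawn at 1 + k1 r^2 times it, then the intrinsics apply), "camera_from_world" (4x4, takes a point from world to camera coordinates). Camera axes: x right, y down, z forward; pixel columns grow to the right and rows downward; lengths in m; the calibration is good to about 2 mm. A picture is of the moment at which its call begins: read the wrist's pose just before it. camera_info takes no time and is no camera call; for the wrist camera it gives the pose at the moment of the call.
- robot.job_done(): hands the job in; it is judged then, once.
The state is a dict: "clock": time; "joint_pos": joint angles; "joint_vel": joint speeds; "effort": joint torques, N m; "position": TCP position; "orientation": TCP orientation; "ft_force": force on the tool from outside, world axes, zero at the start; "wrist_torque": the same for the moment, N m; "opening": finger opening in m; "grasp_force": force on a finger pad.
Only numpy, scipy, OpenCV 4.12 (cv2) and the standard library are available. Lean on these libraries where they do the work, as an engineer would, in place of code of your own. Each camera call takes 0.05 s, during which the arm holds its last target. There are 200 camera calls.

### The job

Two closed grinding jars that look alike stand locked in the two-place rack; one is charged with its steel balls and sample, the other is the empty counter jar. Turn the keeper knob counter-clockwise until it clicks over its detent to the open stop, then lift each jar in turn clear of the rack to feel its weight, putting a jar you do not keep back down fully home in a seat before you take the next. Finish holding the heavier jar still and upright in the gripper, its base centred two to three centimetres above the window of the code reader without touching the reader, with the lighter jar home in the rack; do not let go of it, never tip a jar over, and leave the other things on the bench where they are.

Things in the scene. Friction and masses are not known exactly. Their poses are not given: they have to be found in the camera images.
- rack: Two-place jar rack, fixed: aluminium block 72 x 204 x 32 mm on a plate 92 x 222 x 6 mm; block top 38 mm above the bench. Origin: centre of the underside; x along its short side, y along the row of seats, z up. Seats: round bores 46 mm wide (loose fit for 42 mm jars), 3 mm chamfer, 26 mm deep, at y = +66 and -66 mm; the keeper post stands at the origin between them.
- seat_left (a point): Centre of the floor of the seat at the rack's +y side, 12 mm above the bench. A jar that is home has its origin here; then its boss top is 118 mm above the bench.
- seat_right (a point): Centre of the floor of the seat at the rack's -y side, 12 mm above the bench.
- keeper (a joint): Keeper knob angle (rad), positive counter-clockwise from above. 0 locked: two steel arms (16 mm wide, 48 mm out from the post, 86 to 92 mm above the bench) lie along the rack's y over both jars' shoulders. Stop at 1.05: open, jars lift out. A spring detent resists up to about 0.53 rad (at most 0.2 N m), clicks over and pulls on to the stop. Starts within 0.06 of 0.
- keeper_grip (a point): On the knob's axis, 114 mm above the bench: put the TCP here, fingers open 60 mm or less. The knob is a black upright bar 14 mm thick, 46 long, 92 to 126 mm above the bench, on a 38 mm round foot 6 mm high. At joint value a the fingers close on it along the rack's x axis turned by (a - 0.525) rad about z.
- jar_a: Closed round steel grinding jar: body 42 mm wide, 56 high; knurled cap 48 wide, 58 to 72 high (its top is the shoulder); grip boss 32 wide, 72 to 106 high. Origin: centre of the underside, z up. Grip the boss with about 60 N, fingers closing along the rack's x, TCP 96 mm above the origin. It weighs 0.25 to 0.75 kg; the two differ by over 0.2 kg. It starts in the +y seat.
- jar_b: Closed round steel grinding jar: body 42 mm wide, 56 high; knurled cap 48 wide, 58 to 72 high (its top is the shoulder); grip boss 32 wide, 72 to 106 high. Origin: centre of the underside, z up. Grip the boss with about 60 N, fingers closing along the rack's x, TCP 96 mm above the origin. It weighs 0.25 to 0.75 kg; the two differ by over 0.2 kg. It starts in the -y seat.
- reader: Code reader, fixed: white box 100 x 84 mm, 60 mm high to the top of the window in its top. Origin: centre of its underside; front with a small button towards -x.
- window (a point): Centre of the reader's round glass window (50 mm across), level, 60 mm above the bench; looks straight up.
- timer: Bench timer, 62 x 64 x 20 mm; origin: centre of its underside. Leave it alone.
- beaker: Beaker, 67 mm across, 81 mm high; origin: centre of its underside. Leave it alone.
- dish_1: Closed petri dish, 89 mm across, 15 mm high; origin: centre of its underside. Leave it alone.
- amber_bottle: Amber bottle, 59 mm across, 118 mm high; origin: centre of its underside. Leave it alone.

How it is judged:
On the way, in this order (a step that is already met when the one before it is completed fails the run):
1. the keeper knob has been turned past its click to the open stop (value of joint keeper above 0.9 rad), for 0.2 s.
2. the lighter jar is held in the fingers clear of the rack (base at least 7 mm above the block) while the heavier one sits in its seat (((z of jar_a in the frame of rack above 0.045 m and angle between jar_a's own z axis and vertical below 0.25 rad and contact force between jar_a and the fingers above 2 N and z of jar_b in the frame of rack below 0.017 m and angle between jar_b's own z axis and vertical below 0.1 rad and (horizontal distance between jar_b and seat_left below 0.006 m or horizontal distance between jar_b and seat_right below 0.006 m) and contact force between jar_b and rack above 4.4 N and contact force between jar_b and the fingers below 0.2 N) or (z of jar_b in the frame of rack above 0.045 m and angle between jar_b's own z axis and vertical below 0.25 rad and contact force between jar_b and the fingers above 2 N and z of jar_a in the frame of rack below 0.017 m and angle between jar_a's own z axis and vertical below 0.1 rad and (horizontal distance between jar_a and seat_left below 0.006 m or horizontal distance between jar_a and seat_right below 0.006 m) and contact force between jar_a and rack above 4.4 N and contact force between jar_a and the fingers below 0.2 N))), for 0.3 s.
3. the heavier jar is held in the fingers clear of the rack while the lighter one sits home in a seat (((z of jar_a in the frame of rack above 0.045 m and angle between jar_a's own z axis and vertical below 0.25 rad and contact force between jar_a and the fingers above 2 N and z of jar_b in the frame of rack below 0.017 m and angle between jar_b's own z axis and vertical below 0.1 rad and (horizontal distance between jar_b and seat_left below 0.006 m or horizontal distance between jar_b and seat_right below 0.006 m) and contact force between jar_b and rack below 4.4 N and contact force between jar_b and the fingers below 0.2 N) or (z of jar_b in the frame of rack above 0.045 m and angle between jar_b's own z axis and vertical below 0.25 rad and contact force between jar_b and the fingers above 2 N and z of jar_a in the frame of rack below 0.017 m and angle between jar_a's own z axis and vertical below 0.1 rad and (horizontal distance between jar_a and seat_left below 0.006 m or horizontal distance between jar_a and seat_right below 0.006 m) and contact force between jar_a and rack below 4.4 N and contact force between jar_a and the fingers below 0.2 N))), for 0.3 s.
At the end, for the whole second after the job is handed in: The heavier jar is held still in the fingers, upright within 0.12 rad, its base 10 to 45 mm above the reader's window and within 12 mm of its centre, not touching the reader; the lighter jar is home in a seat (5 mm in height, 6 mm sideways); the keeper knob is over 0.9 rad (((horizontal distance between jar_a and window below 0.012 m and z of jar_a in the frame of window between 0.01 and 0.045 m and angle between jar_a's own z axis and vertical below 0.12 rad and linear speed of jar_a below 0.02 m/s and contact force between jar_a and the fingers above 2 N and contact force between jar_a and reader below 0.2 N and value of joint keeper above 0.9 rad and z of jar_b in the frame of rack below 0.017 m and angle between jar_b's own z axis and vertical below 0.1 rad and (horizontal distance between jar_b and seat_left below 0.006 m or horizontal distance between jar_b and seat_right below 0.006 m) and contact force between jar_b and rack below 4.4 N and contact force between jar_b and the fingers below 0.2 N) or (horizontal distance between jar_b and window below 0.012 m and z of jar_b in the frame of window between 0.01 and 0.045 m and angle between jar_b's own z axis and vertical below 0.12 rad and linear speed of jar_b below 0.02 m/s and contact force between jar_b and the fingers above 2 N and contact force between jar_b and reader below 0.2 N and value of joint keeper above 0.9 rad and z of jar_a in the frame of rack below 0.017 m and angle between jar_a's own z axis and vertical below 0.1 rad and (horizontal distance between jar_a and seat_left below 0.006 m or horizontal distance between jar_a and seat_right below 0.006 m) and contact force between jar_a and rack below 4.4 N and contact force between jar_a and the fingers below 0.2 N))); the arm keeps its last pose, push and grip.
It fails at once if a jar touches the reader (contact force between any of jar_a, jar_b and reader above 1 N).
It fails at once if a jar is tipped over (angle between any of jar_a, jar_b's own z axis and vertical above 0.6 rad).
It fails at once if the timer, beaker, dish or bottle is disturbed (distance of any of timer, beaker, dish_1, amber_bottle from where it was at the start of the episode above 0.025 m).
It also fails if it takes over 72 s, if anything falls off the work surface, if the arm or the gripper's body presses on something with over 40 N, if the wrist force passes 120 N, or if a joint passes its speed limit or range.

## Working session

There is one attempt and no reset: what is moved stays moved. The work goes in short steps, Python scripts to look and compute and a tool call to move; the robot and the scene stay as the last step left them, time stands still between calls to the robot, and variables do not carry over. Pictures are saved under pics/ and viewed, at most 10 in all, crops included, and the job is handed in when it is done.

```bash
ls; mkdir -p pics
```

Run:
```python
from bench import robot, imaging, get_state
import cv2,numpy as np
s=get_state();print({k:np.round(v,3).tolist() for k,v in s.items()})
for n in("scene","top"):
    i=imaging.camera_info(n);print(n,np.round(i["camera_matrix"],1).tolist(),i["k1"],np.round(i["camera_from_world"],3).tolist())
    p,d=imaging.capture(n);np.savez(f"{n}0.npz",p=p,d=d,K=i["camera_matrix"],k1=i["k1"],T=i["camera_from_world"]);cv2.imwrite(f"pics/{n}0.png",p[...,::-1])
```

```text
bench.py
pics
{'clock': 0.0, 'joint_pos': [-1.275, 0.478, 0.022, 1.556, -0.011, 1.109, -0.083], 'joint_vel': [-0.001, 0.001, 0.002, -0.002, -0.001, 0.001, -0.0], 'effort': [-0.0, -59.646, 1.608, -28.118, 0.013, 0.01, -0.0], 'position': [0.265, 0.62, 0.249], 'orientation': [-0.0, 0.201, 0.98, -0.001], 'ft_force': [-0.38, -0.839, 0.548], 'wrist_torque': [-0.045, -0.038, 0.007], 'grasp_force': 0.0, 'opening': 0.085}
scene [[492.9, 0.0, 327.4], [0.0, 492.9, 203.8], [0.0, 0.0, 1.0]] -0.008607797935780414 [[-0.468, -0.884, -0.013, 0.275], [-0.372, 0.21, -0.904, 0.26], [0.802, -0.418, -0.427, 1.206], [0.0, 0.0, 0.0, 1.0]]
top [[506.8, 0.0, 317.5], [0.0, 506.8, 202.2], [0.0, 0.0, 1.0]] -0.11751475877848645 [[0.255, -0.967, 0.004, -0.068], [-0.941, -0.249, -0.231, 0.504], [0.224, 0.055, -0.973, 1.663], [0.0, 0.0, 0.0, 1.0]]
```

View pics/top0.png

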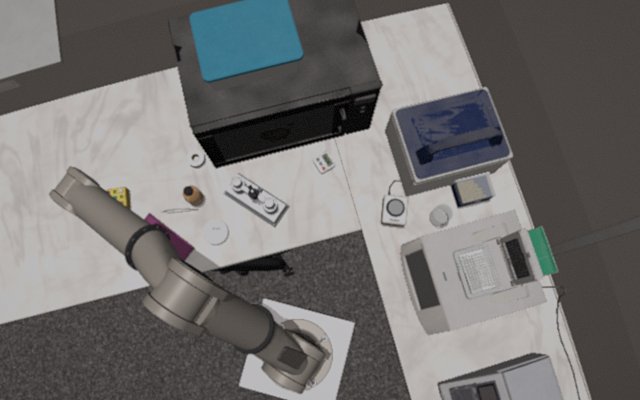

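View pics/scene0.png

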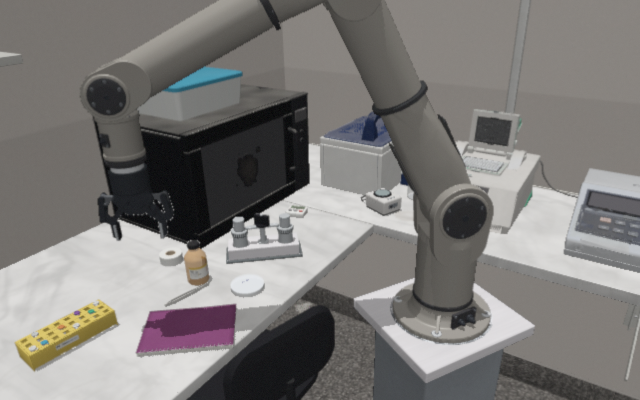

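Top view: rack centred near (256,198) with jars at about (237,183) and (270,205), knob at (254,192); reader at (395,209) with its window at about (396,207); bottle (192,195), dish (216,232), timer (325,163), beaker (440,215). Scene view: the same rack at (263,240), reader at (383,200).

Create h.py:
```python
import numpy as np,cv2
def ray(c,uv):
    K,k1,T=c["K"],float(c["k1"]),c["T"]
    n=cv2.undistortPoints(np.array([[uv]],float),K,np.array([k1,0,0,0,0.]))[0,0]
    R=T[:3,:3];return -R.T@T[:3,3],R.T@np.array([n[0],n[1],1.])
def plane(c,uv,z):
    o,d=ray(c,uv);return o+d*(z-o[2])/d[2]
def cloud(c):
    d=c["d"];h,w=d.shape;uv=np.stack(np.meshgrid(np.arange(w),np.arange(h)),-1).reshape(-1,1,2).astype(float)
    n=cv2.undistortPoints(uv,c["K"],np.array([float(c["k1"]),0,0,0,0.])).reshape(h,w,2)
    P=np.dstack([n*d[...,None],d]);T=c["T"];X=(P-T[:3,3])@T[:3,:3];X[d==0]=np.nan;return X
def snap(robot,name,out):
    i=imaging.camera_info(name);p,d=imaging.capture(name)
    c=dict(p=p,d=d,K=np.array(i["camera_matrix"]),k1=i["k1"],T=np.array(i["camera_from_world"]))
    np.savez(out,**c);return c
```

Run:
```python
from h import *
c=dict(np.load("top0.npz"))
for n,uv,z in[("jarL",(237,183),.118),("jarR",(270,205),.118),("knob",(254,192),.126),("win",(396,207),.06),("bottle",(191,190),.118),("dish",(216,232),.015),("timer",(325,163),.02),("beaker",(440,215),.04)]:
    print(n,plane(c,uv,z).round(3))
X=cloud(c)
# rack: block top at z 38mm
for lo,hi in((.03,.045),(.112,.123),(.08,.1)):
    sub=np.zeros(X.shape[:2],bool);sub[165:230,215:295]=1
    m=sub&(X[...,2]>lo)&(X[...,2]<hi);q=X[m];print(lo,m.sum(),q.mean(0).round(3),[np.round(a,3) for a in cv2.minAreaRect((q[:,:2]*1000).astype(np.float32))])
m=np.zeros(X.shape[:2],bool);m[185:235,375:415]=1;m&=(X[...,2]>.05)&(X[...,2]<.07);q=X[m];print(q.mean(0),cv2.minAreaRect((q[:,:2]*1000).astype(np.float32)))
v=c["p"][150:250,170:300];w=c["p"][170:240,370:460]
v=cv2.resize(v,None,fx=4,fy=4,interpolation=2)[...,::-1];w=cv2.resize(w,None,fx=3,fy=3,interpolation=2)[...,::-1]
o=np.zeros((400,800,3),np.uint8);o[:,:520]=v;o[:210,530:800]=w;cv2.imwrite("pics/zoom0.png",o)
```

```text
jarL [0.486 0.334 0.118]
jarR [0.442 0.208 0.118]
knob [0.469 0.27  0.126]
win [ 0.557 -0.199  0.06 ]
bottle [0.424 0.476 0.118]
dish [0.323 0.377 0.015]
timer [0.659 0.076 0.02 ]
beaker [ 0.574 -0.355  0.04 ]
0.03 648 [0.463 0.273 0.038] [array([483.058, 312.765]), array([280.466,  77.356]), np.float64(70.218)]
0.112 146 [0.47  0.276 0.118] [array([470.601, 277.458]), array([163.165,  31.199]), np.float64(71.753)]
0.08 227 [0.467 0.273 0.089] [array([468.769, 275.231]), array([172.12,  46.97]), np.float64(71.464)]
[ 0.55083712 -0.19946346  0.05707485] ((570.2372436523438, -199.22079467773438), (93.7337417602539, 144.1654510498047), 88.8473892211914)
```

View pics/zoom0.png

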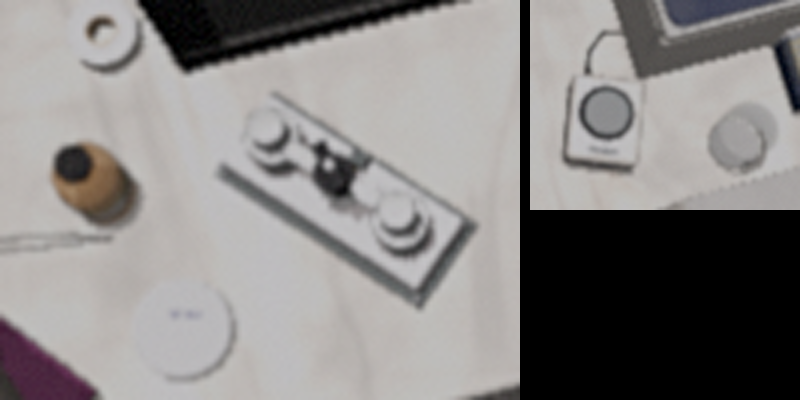

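Zoom: rack runs from (220,170) to (475,230) of the zoom, jars at (268,128) and (403,215), black knob at (333,168); the window at (606,112), centred nearer the front-left of the reader. Rack x axis is about -18.5° in world. Next I check the oven clearance and go over the rack.

Run:
```python
from h import *
c=dict(np.load("top0.npz"))
for uv in((216,165),(378,128),(300,147)):print(plane(c,uv,0).round(3))
X=cloud(c)
for uv in((205,115),(260,105),(360,80),(400,180),(450,180)):print(uv,X[uv[1],uv[0]].round(3))
```

```text
[0.558 0.454 0.   ]
[ 0.846 -0.077  0.   ]
[0.701 0.18  0.   ]
(205, 115) [0.601 0.428 0.371]
(260, 105) [0.671 0.281 0.372]
(360, 80) [0.824 0.019 0.373]
(400, 180) [ 0.672 -0.197  0.002]
(450, 180) [ 0.685 -0.353  0.099]
```

steer_hand --segments '{"offsets": [[-0.046, -0.034, -0.01, 0.186, 0.06], [-0.092, -0.069, -0.02, 0.373, 0.06], [-0.138, -0.103, -0.03, 0.56, 0.06], [-0.184, -0.138, -0.03, 0.746, 0.06], [-0.23, -0.172, -0.03, 0.932, 0.06], [-0.276, -0.207, -0.03, 1.12, 0.06], [-0.322, -0.241, -0.03, 1.305, 0.06], [-0.322, -0.241, -0.03, 1.49, 0.06]]}' --grip_n 60

```text
clock: 1.1
position: [0.4691, 0.267, 0.2801]
orientation: [0.001, 0.816, 0.578, -0.0]
ft_force: [-1.1, 1.3, -0.2]
opening: 0.0599
grasp_force: 0.0
```

Run:
```python
from h import *
from bench import robot, imaging, get_state
c=snap(robot,"wrist","w1.npz");cv2.imwrite("pics/w1.png",c["p"][...,::-1])
print(c["K"].round(1).tolist(),c["k1"],(-c["T"][:3,:3].T@c["T"][:3,3]).round(3),c["T"][:3,:3].round(3).tolist())
```

```text
[[360.4, 0.0, 321.4], [0.0, 360.4, 204.9], [0.0, 0.0, 1.0]] -0.07372740592247537 [0.493 0.337 0.405] [[0.943, -0.332, 0.001], [-0.318, -0.903, 0.288], [-0.095, -0.272, -0.958]]
```

View pics/w1.png

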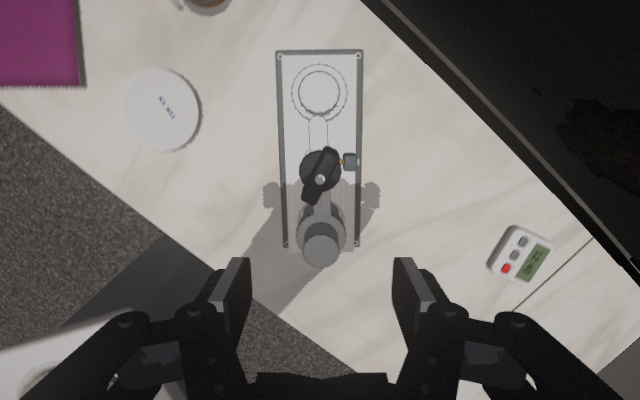

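Wrist view: rack plate from (276,51) to about (362,248), jars at (319,92) and (321,248), knob bar at (321,172) leaning slightly clockwise, dish at (162,110), timer at (520,255).

Run:
```python
from h import *
c=dict(np.load("w1.npz"));X=cloud(c)
roi=np.zeros(X.shape[:2],bool);roi[30:275,262:385]=1
Z=X[...,2]
def rect(m,l):
    m=cv2.morphologyEx(m.astype(np.uint8),cv2.MORPH_OPEN,np.ones((3,3)))
    n,L,st,_=cv2.connectedComponentsWithStats(m)
    for i in range(1,n):
        if st[i,4]>60:
            q=X[L==i];r=cv2.minAreaRect((q[:,:2]*1000).astype(np.float32));(e,er)=cv2.minEnclosingCircle((q[:,:2]*1000).astype(np.float32))
            print(l,st[i].tolist(),"z",np.median(q[:,2]).round(4),"rect",np.round(r[0],1),np.round(r[1],1),round(r[2],1),"circ",np.round(e,1),round(er,1))
rect(roi&(Z>.114)&(Z<.1225),"boss/")
rect(roi&(Z>.123)&(Z<.13),"knob")
rect(roi&(Z>.110)&(Z<.13),"knob-all")
rect(roi&(Z>.034)&(Z<.042),"block")
rect(roi&(Z>.004)&(Z<.042),"plate+")
g=cv2.cvtColor(c["p"],cv2.COLOR_RGB2GRAY)
cir=cv2.HoughCircles(g[30:280,260:390],cv2.HOUGH_GRADIENT,1,20,param1=80,param2=18,minRadius=12,maxRadius=34)
print(cir if cir is None else (cir[0]+[260,30,0]).round(1).tolist())
cs=[(276.5,51),(362.5,50)]
print([plane(c,u,.006).round(4) for u in cs])
```

```text
boss/ [298, 71, 42, 44, 1420] z 0.1184 rect [492.5 340.5] [32.1 31.7] 69.6 circ [492.5 340.7] 16.2
boss/ [303, 233, 37, 35, 1003] z 0.1184 rect [450.7 216.3] [31.3 31.3] 71.8 circ [451. 216.] 16.3
knob [301, 150, 39, 55, 968] z 0.1263 rect [471.8 278.6] [45.5 14. ] 43.7 circ [472.2 278.4] 23.0
knob-all [298, 71, 42, 44, 1420] z 0.1184 rect [492.5 340.5] [32.1 31.7] 69.6 circ [492.5 340.7] 16.2
knob-all [301, 148, 39, 57, 1065] z 0.1262 rect [472.  278.6] [45.7 14.2] 43.7 circ [472.  278.7] 23.1
knob-all [303, 232, 37, 36, 1053] z 0.1183 rect [450.7 216.3] [31.3 31.3] 71.8 circ [451. 216.] 16.3
block [281, 54, 76, 199, 5408] z 0.0386 rect [471.8 278.2] [204.7  72.7] 71.6 circ [471.1 278.4] 107.4
block [331, 170, 25, 82, 1226] z 0.0385 rect [476.  217.7] [91.4 25.6] 71.0 circ [480.9 216. ] 46.0
plate+ [275, 50, 88, 203, 7574] z 0.0382 rect [471.8 278.5] [220.   92.4] 71.7 circ [471.1 278.3] 118.4
plate+ [331, 166, 31, 86, 1762] z 0.038 rect [479.4 212.3] [99.4 35.5] 71.3 circ [484.4 210.5] 50.9
[[319.5, 170.5, 21.0], [318.5, 90.5, 20.7], [320.5, 251.5, 16.9], [322.5, 220.5, 22.1], [339.5, 207.5, 23.0]]
[array([0.4653, 0.3963, 0.006 ]), array([0.5497, 0.3676, 0.006 ])]
```

Add to h.py:
```python
def go(robot,x,y,z,deg):
    s=get_state();w,a,b,_=s["orientation"];from_R=__import__("scipy.spatial.transform",fromlist=["Rotation"]).Rotation
    q=s["orientation"];R=from_R.from_quat([q[1],q[2],q[3],q[0]]).as_matrix()
    d=R.T@(np.array([x,y,z])-s["position"]);yaw=np.degrees(np.arctan2(R[1,1],R[0,1]));t=-np.radians((deg-yaw+90)%180-90)
    print("pos",np.round(s["position"],4),"yaw",yaw.round(2),"delta",d.round(4),"turn",round(t,4),"tilt",R[:,2].round(4),"open",np.round(s["opening"],4))
```

Run:
```python
from h import *
from bench import robot, imaging, get_state
go(robot,.4718,.2785,.114,-46.3)
```

```text
pos [0.4677 0.2698 0.2799] yaw -19.57 delta [0.0097 0.0009 0.1659] turn 0.4665 tilt [-1.e-04 -5.e-04 -1.e+00] open 0.06
```

steer_hand --segments '{"offsets": [[0.01, 0.001, 0.03, 0.18, 0.06], [0.01, 0.001, 0.07, 0.36, 0.06], [0.01, 0.001, 0.1, 0.467, 0.06], [0.01, 0.001, 0.1, 0.467, 0.06]]}'

```text
clock: 1.65
position: [0.4688, 0.2816, 0.1778]
orientation: [0.001, 0.924, 0.383, -0.003]
ft_force: [0.1, -1.2, -0.0]
opening: 0.0598
grasp_force: 0.0
```

Run:
```python
from h import *
from bench import robot, imaging, get_state
go(robot,.4718,.2785,.114,-46.3)
```

```text
pos [0.4688 0.2816 0.1778] yaw -45.0 delta [0.0003 0.0043 0.0638] turn 0.0227 tilt [-0.0041 -0.0035 -1.    ] open 0.0598
```

steer_hand --segments '{"offsets": [[0, 0.004, 0.02, 0.02, 0.06], [0, 0.004, 0.02, 0.02, 0.06], [0, 0.004, 0.02, 0.02, 0.06]]}'

```text
clock: 2.02
position: [0.474, 0.2795, 0.1613]
orientation: [-0.0, 0.928, 0.372, 0.001]
ft_force: [-0.4, -0.4, 0.3]
opening: 0.0604
grasp_force: 0.0
```

Run:
```python
from h import *
from bench import robot, imaging, get_state
go(robot,.4718,.2785,.114,-46.3)
```

```text
pos [0.474  0.2795 0.1613] yaw -46.28 delta [-0.0024 -0.0008  0.0473] turn 0.0003 tilt [ 0.0011  0.0013 -1.    ] open 0.0604
```

steer_hand --segments '{"offsets": [[-0.001, -0.001, 0.02, 0, 0.06], [-0.001, -0.001, 0.04, 0, 0.06], [-0.001, -0.001, 0.047, 0, 0.06], [-0.001, -0.001, 0.047, 0, 0.06]]}'

```text
clock: 2.52
position: [0.4724, 0.2792, 0.1135]
orientation: [-0.0, 0.928, 0.372, 0.0]
ft_force: [-0.6, 0.6, 0.3]
opening: 0.0601
grasp_force: 0.0
```

Run:
```python
from h import *
from bench import robot, imaging, get_state
go(robot,.4718,.2785,.114,-46.3)
```

```text
pos [0.4724 0.2792 0.1135] yaw -46.38 delta [-0.0009  0.0001 -0.0005] turn -0.0013 tilt [ 3.e-04  3.e-04 -1.e+00] open 0.0601
```

steer_hand --segments '{"offsets": [[0, 0, 0, 0, 0], [0, 0, 0, 0, 0], [0, 0, 0, 0, 0], [0, 0, 0, 0, 0]]}' --grip_n 40

```text
clock: 3.02
position: [0.4751, 0.2807, 0.117]
orientation: [-0.001, 0.929, 0.371, 0.004]
ft_force: [-3.5, -0.3, 24.4]
opening: 0.0131
grasp_force: 54.0
```

steer_hand --segments '{"offsets": [[0, 0, -0.004, 0, 0], [0, 0, -0.005, 0, 0], [0, 0, -0.005, 0, 0]]}' --grip_n 60

```text
clock: 3.4
position: [0.4748, 0.2807, 0.1174]
orientation: [0.0, 0.928, 0.372, 0.004]
ft_force: [12.6, 5.8, -23.7]
opening: 0.0132
grasp_force: 63.4
```

Run:
```python
from h import *
from bench import robot, imaging, get_state
go(robot,.4718,.2785,.114,-46.3)
print(np.round(get_state()["wrist_torque"],3))
```

```text
pos [0.4748 0.2807 0.1174] yaw -46.38 delta [-0.0037 -0.0005  0.0034] turn -0.0014 tilt [ 0.0068  0.0023 -1.    ] open 0.0132
[ 1.554e+00 -2.665e+00  1.000e-03]
```

steer_hand --segments '{"offsets": [[0, 0, 0, 0, 0.03], [0, 0, 0, 0, 0.03], [0, 0, 0, 0, 0.03]]}'

```text
clock: 3.78
position: [0.4721, 0.2789, 0.1183]
orientation: [-0.0, 0.929, 0.371, 0.0]
ft_force: [0.6, -0.9, -0.2]
opening: 0.0302
grasp_force: 0.0
```

Run:
```python
from h import *
from bench import robot, imaging, get_state
go(robot,.4718,.2785,.117,-46.3)
```

```text
pos [0.4721 0.2789 0.1183] yaw -46.41 delta [-0.0005  0.0001  0.0013] turn -0.002 tilt [ 0.e+00  3.e-04 -1.e+00] open 0.0302
```

steer_hand --segments '{"offsets": [[0, 0, 0, 0, 0.0], [0, 0, 0, 0, 0.0], [0, 0, 0, -0.1, 0], [0, 0, 0, -0.2, 0], [0, 0, 0, -0.3, 0], [0, 0, 0, -0.4, 0], [0, 0, 0, -0.5, 0], [0, 0, 0, -0.6, 0]]}' --grip_n 40

```text
clock: 4.78
position: [0.4719, 0.279, 0.1184]
orientation: [-0.0, 0.776, 0.63, -0.0]
ft_force: [-2.6, 0.0, 10.6]
opening: 0.0132
grasp_force: 42.6
```

steer_hand --segments '{"offsets": [[0, 0, 0, -0.1, 0.0], [0, 0, 0, -0.2, 0], [0, 0, 0, -0.3, 0], [0, 0, 0, -0.4, 0], [0, 0, 0, -0.42, 0], [0, 0, 0, -0.42, 0]]}'

```text
clock: 5.52
position: [0.4714, 0.279, 0.1184]
orientation: [-0.001, 0.629, 0.777, -0.0]
ft_force: [-3.7, -1.6, 6.1]
opening: 0.0128
grasp_force: 41.9
```

```bash
python3 - <<'E'
from h import *
from bench import robot, imaging, get_state
go(robot,.4718,.2785,.117,-46.3)
print(np.round(get_state()["wrist_torque"],3))
E
```

```text
pos [0.4714 0.279  0.1184] yaw 11.99 delta [-0.0006  0.0003  0.0014] turn 1.0174 tilt [-1.6e-03  2.0e-04 -1.0e+00] open 0.0128
[-0.213  0.616 -0.29 ]
```

steer_hand --segments '{"offsets": [[0, 0, 0, 0, 0.04], [0, 0, 0, 0, 0.04], [0, 0, -0.04, 0, 0.04], [0, 0, -0.08, 0.17, 0.055], [0.0, 0, -0.12, 0.34, 0.06], [0, 0, -0.14, 0.5, 0.06], [0, 0, -0.14, 0.53, 0.06], [0, 0, -0.14, 0.53, 0.06]]}' --grip_n 60

```text
clock: 6.52
position: [0.4715, 0.2787, 0.2568]
orientation: [0.0, 0.81, 0.586, -0.001]
ft_force: [1.0, -0.3, -0.7]
opening: 0.0598
grasp_force: 0.0
```

```bash
python3 - <<'E'
from h import *
from bench import robot, imaging, get_state
go(robot,.4508,.2161,.17,-18.4)
c=snap(robot,"wrist","w2.npz");cv2.imwrite("pics/w2.png",c["p"][...,::-1])
X=cloud(c);m=((X[...,2]>.11)&(X[...,2]<.13)&(np.hypot(X[...,0]-.4718,X[...,1]-.2785)<.1)).astype(np.uint8)
n,L,st,_=cv2.connectedComponentsWithStats(m)
for i in range(1,n):
    if st[i,4]>100:
        q=X[L==i];r=cv2.minAreaRect((q[:,:2]*1000).astype(np.float32));print(st[i],np.median(q[:,2]),r)
E
```

```text
pos [0.4715 0.2787 0.2568] yaw -18.18 delta [-0.0658 -0.0001  0.0869] turn 0.0038 tilt [-0.0013 -0.0011 -1.    ] open 0.0598
[ 301   86   45   47 1667] 0.11849187701343086 ((492.6462707519531, 340.6264343261719), (32.141929626464844, 31.525259017944336), 71.72180938720703)
[ 301  168   43   61 1251] 0.12608145528282247 ((471.7606506347656, 278.50537109375), (14.200844764709473, 46.16173553466797), 11.777820587158203)
[ 303  255   39   39 1206] 0.1183794045339211 ((450.9375915527344, 216.10369873046875), (31.783864974975586, 31.195066452026367), 73.2004165649414)
```

steer_hand --segments '{"offsets": [[-0.04, 0, 0, 0, 0.045], [-0.066, 0, 0.03, 0, 0.045], [-0.066, 0, 0.07, 0, 0.045], [-0.066, 0, 0.1, 0, 0.045], [-0.066, 0, 0.1, 0, 0.045]]}' --grip_n 60

```text
clock: 7.2
position: [0.4494, 0.2149, 0.1553]
orientation: [0.0, 0.81, 0.586, -0.003]
ft_force: [-0.0, 0.2, -0.2]
opening: 0.0451
grasp_force: 0.0
```

```bash
python3 - <<'E'
from h import *
from bench import robot, imaging, get_state
go(robot,.4509,.2160,.109,-18.4)
E
```

```text
pos [0.4494 0.2149 0.1553] yaw -18.27 delta [0.0017 0.0013 0.0463] turn 0.0023 tilt [-0.0053 -0.0041 -1.    ] open 0.0451
```

steer_hand --segments '{"offsets": [[0.001, 0.001, 0.02, 0.002, 0.045], [0.001, 0.001, 0.04, 0.002, 0.045], [0.001, 0.001, 0.047, 0.002, 0.045], [0.001, 0.001, 0.047, 0.002, 0.045]]}' --grip_n 60

```text
clock: 7.7
position: [0.4528, 0.217, 0.1114]
orientation: [-0.0, 0.811, 0.585, -0.0]
ft_force: [-0.4, 0.4, 0.9]
opening: 0.0449
grasp_force: 0.0
```

```bash
python3 - <<'E'
from h import *
from bench import robot, imaging, get_state
go(robot,.4509,.2160,.109,-18.4)
E
```

```text
pos [0.4528 0.217  0.1114] yaw -18.43 delta [-0.0016 -0.0015  0.0024] turn -0.0005 tilt [-0.  0. -1.] open 0.0449
```

steer_hand --segments '{"offsets": [[0, 0, 0, 0, 0], [0, 0, 0, 0, 0], [0, 0, 0, 0, 0], [0, 0, 0, 0, 0]]}' --grip_n 60

```text
clock: 8.2
position: [0.453, 0.2175, 0.1121]
orientation: [-0.0, 0.811, 0.585, 0.001]
ft_force: [-2.2, -0.5, 7.1]
opening: 0.0301
grasp_force: 59.4
```

```bash
python3 - <<'E'
from h import *
from bench import robot, imaging, get_state
go(robot,.4509,.2160,.109,-18.4)
E
```

```text
pos [0.453  0.2175 0.1121] yaw -18.43 delta [-0.0021 -0.0015  0.0031] turn -0.0006 tilt [ 9.0e-04  1.3e-03 -1.0e+00] open 0.0301
```

steer_hand --segments '{"offsets": [[0, 0, -0.01, 0, 0], [0, 0, -0.025, 0, 0], [0, 0, -0.04, 0, 0], [0, 0, -0.05, 0, 0], [0, 0, -0.05, 0, 0], [0, 0, -0.05, 0, 0]]}'

```text
clock: 8.95
position: [0.4524, 0.2169, 0.1608]
orientation: [-0.0, 0.811, 0.585, -0.0]
ft_force: [0.0, -0.4, -3.3]
opening: 0.0298
grasp_force: 59.8
```

```bash
python3 - <<'E'
from h import *
from bench import robot, imaging, get_state
go(robot,.4509,.2160,.109,-18.4);print(get_state()["ft_force"])
E
```

```text
pos [0.4524 0.2169 0.1608] yaw -18.44 delta [-0.0013 -0.0011  0.0518] turn -0.0007 tilt [-5.e-04 -2.e-04 -1.e+00] open 0.0298
[ 0.01766928 -0.39711363 -3.25334274]
```

steer_hand --segments '{"offsets": [[0, 0, 0, 0, 0], [0, 0, 0, 0, 0]]}'

```text
clock: 9.2
position: [0.4524, 0.2168, 0.1606]
orientation: [0.0, 0.811, 0.585, -0.0]
ft_force: [-0.6, 0.2, -3.2]
opening: 0.0301
grasp_force: 59.8
```

steer_hand --segments '{"offsets": [[-0.001, -0.001, 0.015, 0, 0], [-0.001, -0.001, 0.03, 0, 0], [-0.001, -0.001, 0.045, 0, 0], [-0.001, -0.001, 0.05, 0, 0], [-0.001, -0.001, 0.05, 0, 0]]}'

```text
clock: 9.82
position: [0.4516, 0.2171, 0.1121]
orientation: [-0.001, 0.811, 0.585, 0.0]
ft_force: [-5.5, 0.6, 16.5]
opening: 0.03
grasp_force: 62.6
```

steer_hand --segments '{"offsets": [[0, 0, 0, 0, 0.045], [0, 0, 0, 0, 0.045], [0, 0, 0, 0, 0.045], [0, 0, -0.02, 0, 0.05], [0, 0, -0.06, 0, 0.05], [0, 0, -0.11, 0, 0.05], [0, 0, -0.14, 0, 0.05], [0, 0, -0.14, 0, 0.05]]}'

```text
clock: 10.82
position: [0.4526, 0.217, 0.2532]
orientation: [-0.0, 0.811, 0.585, 0.002]
ft_force: [0.1, -0.6, -0.1]
opening: 0.05
grasp_force: 0.0
```

```bash
python3 - <<'E'
from h import *
from bench import robot, imaging, get_state
go(robot,.4926,.3407,.109,-18.4)
c=snap(robot,"wrist","w3.npz")
X=cloud(c);m=((X[...,2]>.11)&(X[...,2]<.18)&(np.hypot(X[...,0]-.4718,X[...,1]-.2785)<.1)).astype(np.uint8)
n,L,st,_=cv2.connectedComponentsWithStats(m)
for i in range(1,n):
    if st[i,4]>100:
        q=X[L==i];r=cv2.minAreaRect((q[:,:2]*1000).astype(np.float32));print(st[i],np.median(q[:,2]),r)
E
```

```text
pos [0.4526 0.217  0.2532] yaw -18.45 delta [ 0.1294 -0.0016  0.1447] turn -0.001 tilt [ 0.0038  0.0031 -1.    ] open 0.05
[ 295    0   48   39 1557] 0.11846070632973627 ((490.73291015625, 336.6650695800781), (23.294994354248047, 31.41901969909668), 71.4870376586914)
[ 295   80   48   66 1380] 0.12639313331189478 ((471.59375, 278.1086730957031), (14.111802101135254, 46.49732208251953), 11.371793746948242)
[ 297  182   43   42 1408] 0.11835651697473748 ((449.439453125, 215.1686248779297), (32.04507827758789, 31.757600784301758), 70.24604034423828)
```

Right jar (0.33 kg) is the lighter; it is home at 118 mm, within 2 mm. Next, the left jar.

steer_hand --segments '{"offsets": [[0.05, -0.001, 0.0, 0, 0.045], [0.1, -0.001, 0.0, 0, 0.045], [0.129, -0.001, 0.02, 0, 0.045], [0.129, -0.001, 0.06, 0, 0.045], [0.129, -0.001, 0.1, 0, 0.045], [0.129, -0.001, 0.105, 0, 0.045], [0.129, -0.001, 0.105, 0, 0.045], [0.129, -0.001, 0.105, 0, 0.045]]}'

```text
clock: 11.88
position: [0.4922, 0.3395, 0.1475]
orientation: [-0.0, 0.811, 0.584, 0.001]
ft_force: [-0.2, -0.1, 0.2]
opening: 0.045
grasp_force: 0.0
```

```bash
python3 - <<'E'
from h import *
from bench import robot, imaging, get_state
go(robot,.4926,.3407,.110,-18.4)
E
```

```text
pos [0.4922 0.3395 0.1475] yaw -18.47 delta [ 0.0012 -0.      0.0375] turn -0.0012 tilt [ 0.0019  0.0017 -1.    ] open 0.045
```

steer_hand --segments '{"offsets": [[0.001, 0, 0.02, 0, 0.045], [0.001, 0, 0.035, 0, 0.045], [0.001, 0, 0.0375, 0, 0.045], [0.001, 0, 0.0375, 0, 0.045], [0.001, 0, 0.0375, 0, 0], [0.001, 0, 0.0375, 0, 0], [0.001, 0, 0.0375, 0, 0], [0.001, 0, 0.0375, 0, 0]]}' --grip_n 60

```text
clock: 12.88
position: [0.4923, 0.3402, 0.1095]
orientation: [-0.0, 0.811, 0.585, 0.001]
ft_force: [0.6, -0.5, 6.3]
opening: 0.0303
grasp_force: 59.7
```

Run:
```python
from h import *
from bench import robot, imaging, get_state
go(robot,.4926,.3407,.110,-18.4)
```

```text
pos [0.4923 0.3402 0.1095] yaw -18.46 delta [ 0.0006  0.0001 -0.0005] turn -0.0011 tilt [ 0.0014  0.0011 -1.    ] open 0.0303
```

steer_hand --segments '{"offsets": [[0, 0, -0.01, 0, 0], [0, 0, -0.025, 0, 0], [0, 0, -0.04, 0, 0], [0, 0, -0.055, 0, 0], [0, 0, -0.06, 0, 0], [0, 0, -0.06, 0, 0], [0, 0, -0.06, 0, 0], [0, 0, -0.06, 0, 0]]}'

```text
clock: 13.88
position: [0.4912, 0.3397, 0.1679]
orientation: [0.0, 0.811, 0.585, -0.001]
ft_force: [0.1, -0.4, -6.6]
opening: 0.0301
grasp_force: 60.3
```

The left jar weighs about 0.66 kg, so it is the heavier one and I keep it. Now carry it high toward the reader.

steer_hand --segments '{"offsets": [[0, 0, -0.04, 0, 0], [0, 0, -0.08, 0, 0], [-0.02, 0.009, -0.1, 0, 0], [-0.06, 0.027, -0.105, 0, 0], [-0.1, 0.045, -0.105, 0, 0], [-0.14, 0.063, -0.105, 0, 0], [-0.18, 0.081, -0.105, 0, 0], [-0.22, 0.1, -0.105, 0, 0]]}'

```text
clock: 14.88
position: [0.5161, 0.097, 0.273]
orientation: [-0.0, 0.812, 0.584, -0.001]
ft_force: [0.3, -0.1, -5.8]
opening: 0.0299
grasp_force: 61.4
```

steer_hand --segments '{"offsets": [[-0.04, 0.018, 0, 0, 0], [-0.08, 0.036, 0, 0, 0], [-0.12, 0.054, 0, 0, 0], [-0.15, 0.068, 0, 0, 0], [-0.165, 0.075, 0, 0, 0], [-0.165, 0.075, 0, 0, 0], [-0.165, 0.075, 0, 0, 0]]}'

```text
clock: 15.75
position: [0.5356, -0.0788, 0.2732]
orientation: [-0.001, 0.811, 0.585, 0.0]
ft_force: [-0.1, 0.4, -6.1]
opening: 0.0301
grasp_force: 61.5
```

Run:
```python
from h import *
from bench import robot, imaging, get_state
go(robot,.557,-.199,.27,-18.4)
c=snap(robot,"wrist","w4.npz");t=snap(robot,"top","t4.npz")
o=np.zeros((600,640,3),np.uint8);o[:400]=c["p"][...,::-1];v=t["p"][180:240,365:465]
o[400:,:333]=cv2.resize(v,(333,200),interpolation=2)[...,::-1];cv2.imwrite("pics/w4.png",o)
```

```text
pos [ 0.5356 -0.0788  0.2732] yaw -18.33 delta [-0.1074  0.0581  0.003 ] turn 0.0012 tilt [-7.0e-04  1.1e-03 -1.0e+00] open 0.0301
```

View pics/w4.png

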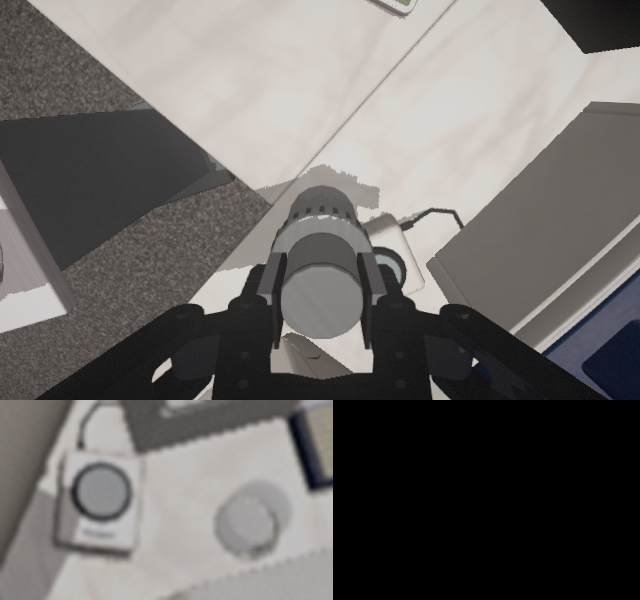

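The window shows at (385,265) in the wrist view, half behind the jar; in the top crop it is at (101,491), i.e. top pixel (395.3,207.3). Moving along -x brings it into clear sight.

steer_hand --segments '{"offsets": [[-0.04, 0, 0, 0, 0], [-0.08, 0, 0, 0, 0], [-0.1, 0, 0, 0, 0], [-0.1, 0, 0, 0, 0], [-0.1, 0, 0, 0, 0]]}'

```text
clock: 16.48
position: [0.5047, -0.1738, 0.2734]
orientation: [-0.0, 0.811, 0.585, 0.0]
ft_force: [0.3, -0.2, -6.1]
opening: 0.0301
grasp_force: 61.4
```

Run:
```python
from h import *
from bench import robot, imaging, get_state
go(robot,.557,-.199,.27,-18.4)
c=snap(robot,"wrist","w5.npz");cv2.imwrite("pics/w5.png",c["p"][...,::-1])
for f in("t4.npz","w5.npz"):
    c=dict(np.load(f));X=cloud(c);m=(np.abs(X[...,2]-.06)<.005)&(np.hypot(X[...,0]-.557,X[...,1]+.199)<.09)
    m=cv2.morphologyEx(m.astype(np.uint8),cv2.MORPH_OPEN,np.ones((2,2)))
    q=X[m>0];print(f,len(q),np.median(q[:,2]) if len(q) else 0,cv2.minAreaRect((q[:,:2]*1000).astype(np.float32)) if len(q) else 0)
c=dict(np.load("t4.npz"));print(plane(c,(395.3,207.3),.06))
```

```text
pos [ 0.5047 -0.1738  0.2734] yaw -18.33 delta [-0.0074  0.0576  0.0034] turn 0.0013 tilt [ 2.e-04  9.e-04 -1.e+00] open 0.0301
t4.npz 187 nan ((549.5769653320312, -214.75314331054688), (53.15778350830078, 78.87123107910156), 46.34528350830078)
w5.npz 3481 nan ((581.2085571289062, -197.17105102539062), (40.37248229980469, 125.69801330566406), 60.61540985107422)
[ 0.55538943 -0.1973915   0.06      ]
```

View pics/w5.png

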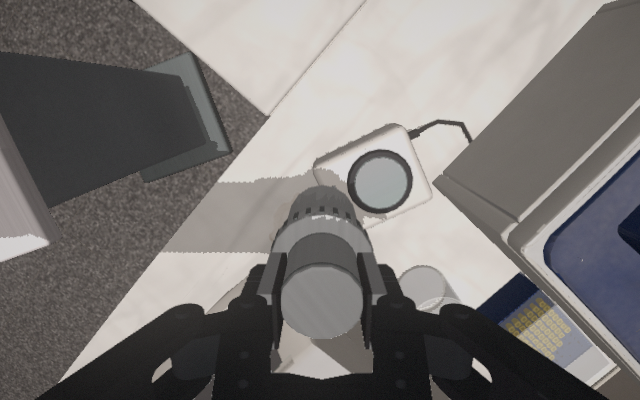

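The window's dark ring is now clear, centred near (380,181), about 65 px across; the jar base is at (322,195), with the beaker at (423,285).

Run:
```python
from h import *
from bench import robot, imaging, get_state
c=dict(np.load("w5.npz"))
g=cv2.cvtColor(c["p"],cv2.COLOR_RGB2GRAY);m=(g<90).astype(np.uint8);m[:140]=0;m[225:]=0;m[:,:341]=0;m[:,420:]=0
n,L,st,_=cv2.connectedComponentsWithStats(m);print(st[1:].tolist())
i=1+np.argmax(st[1:,4]);ct=max(cv2.findContours((L==i).astype(np.uint8),0,1)[0],key=cv2.contourArea)
e=cv2.fitEllipse(ct);print(e)
w=plane(c,e[0],.06);print(w)
b=[plane(c,p,.06) for p in ct[:,0]];print(cv2.minEnclosingCircle((np.array(b)[:,:2]*1000).astype(np.float32)))
go(robot,w[0],w[1],.19,-18.4)
```

```text
[[347, 150, 65, 64, 1009], [341, 200, 1, 1, 1], [343, 201, 17, 24, 137], [348, 201, 1, 1, 1], [341, 203, 1, 2, 2], [341, 207, 1, 1, 1], [341, 209, 1, 1, 1], [350, 221, 1, 1, 1], [353, 223, 2, 2, 2]]
((379.2218017578125, 181.1828155517578), (61.716575622558594, 65.17556762695312), 57.57158660888672)
[ 0.55602239 -0.19457423  0.06      ]
((555.8986206054688, -195.3701934814453), 31.594406127929688)
pos [ 0.5047 -0.1737  0.2734] yaw -18.3 delta [-0.0037  0.0553  0.0834] turn 0.0018 tilt [ 1.e-04  8.e-04 -1.e+00] open 0.0302
```

steer_hand --segments '{"offsets": [[-0.002, 0.028, 0, 0, 0], [-0.0045, 0.0555, 0, 0, 0], [-0.0045, 0.0555, 0.02, 0, 0], [-0.0045, 0.0555, 0.04, 0, 0], [-0.0045, 0.0555, 0.06, 0, 0], [-0.0045, 0.0555, 0.07, 0, 0], [-0.0045, 0.0555, 0.07, 0, 0], [-0.0045, 0.0555, 0.07, 0, 0]]}'

```text
clock: 17.52
position: [0.556, -0.1973, 0.2043]
orientation: [0.0, 0.811, 0.585, 0.0]
ft_force: [-0.3, -0.7, -5.5]
opening: 0.0302
grasp_force: 61.6
```

Run:
```python
from h import *
from bench import robot, imaging, get_state
go(robot,.556,-.196,.183,-18.4)
c=snap(robot,"scene","s6.npz")
cv2.imwrite("pics/s6.png",cv2.resize(c["p"][120:240,320:450],None,fx=4,fy=4,interpolation=2)[...,::-1])
```

```text
pos [ 0.556  -0.1973  0.2043] yaw -18.43 delta [ 0.0012 -0.0004  0.0213] turn -0.0005 tilt [ 1.3e-03 -2.0e-04 -1.0e+00] open 0.0302
```

View pics/s6.png

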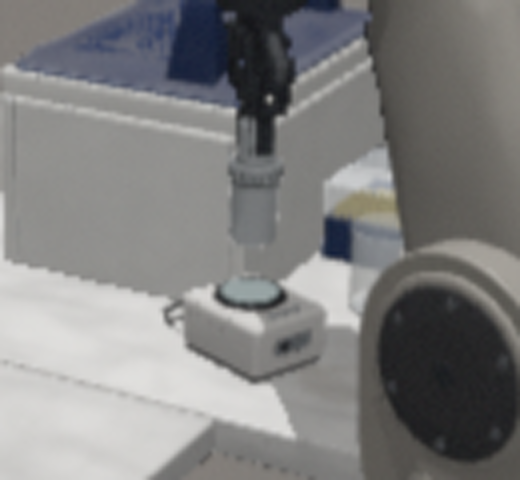

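The jar hangs upright with its base at (253,240), right over the window at (250,293). Lower the last 21 mm and check everything.

steer_hand --segments '{"offsets": [[0.001, 0, 0.01, 0, 0], [0.001, 0, 0.019, 0, 0], [0.001, 0, 0.021, 0, 0], [0.001, 0, 0.021, 0, 0], [0.001, 0, 0.021, 0, 0], [0.001, 0, 0.021, 0, 0]]}'

```text
clock: 18.32
position: [0.5558, -0.1965, 0.1827]
orientation: [0.0, 0.811, 0.585, 0.0]
ft_force: [-0.2, -0.2, -6.9]
opening: 0.0303
grasp_force: 61.6
```

Run:
```python
from h import *
from bench import robot, imaging, get_state
c=snap(robot,"top","t7.npz");X=cloud(c)
for z0,z1,n in((.112,.122,"jar"),(.1225,.132,"knob")):
    m=(X[...,2]>z0)&(X[...,2]<z1)&(np.hypot(X[...,0]-.4718,X[...,1]-.2785)<.1);q=X[m]
    print(n,len(q),q.mean(0).round(4),cv2.minAreaRect((q[:,:2]*1000).astype(np.float32)))
# jar base from scene view: body bottom pixels
c=snap(robot,"scene","s7.npz");X=cloud(c);m=(np.hypot(X[...,0]-.556,X[...,1]+.196)<.03)&(X[...,2]>.067)&(X[...,2]<.135);q=X[m];print("base z",q[:,2].min().round(4),"mean xy",q[:,:2].mean(0).round(4))
go(robot,.556,-.196,.183,-18.4)
```

```text
jar 85 [0.4547 0.2308 0.1176] ((462.5152282714844, 248.51522827148438), (105.34841918945312, 30.928869247436523), 67.10357666015625)
knob 48 [0.4656 0.2688 0.1262] ((461.36285400390625, 250.4228057861328), (98.23054504394531, 28.64120101928711), 73.78434753417969)
base z 0.0844 mean xy [ 0.5415 -0.188 ]
pos [ 0.5557 -0.1964  0.1827] yaw -18.45 delta [ 0.0005  0.0001 -0.0003] turn -0.001 tilt [ 4.e-04  0.e+00 -1.e+00] open 0.03
```

```bash
python3 -c "
from bench import robot, imaging, get_state
print(robot.job_done())"
```

```text
the job is handed in; nothing more can be done
None
```

The job is handed in at about 18 s: the heavier jar (the left one, about 0.66 kg by wrist force) is held upright about 24 mm above the reader window, the lighter one (about 0.33 kg) is home in its seat, and the keeper measured fully open after turning; no verdict was returned.

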